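# Wake and zero the wool scale with the bowl on it

### The arm

A 6-joint arm with a two-finger parallel gripper is mounted at the origin on the work surface. World frame = base frame: x ahead of the robot, y to its left, z up, the work surface at z = 0. Lengths are in mm, angles in degrees, forces in N, time in s.
With the tool pointing down it reaches from about 350 to 850 mm from the base axis. Payload 8.1 kg.
Tool frame: the origin (TCP) lies at the centre of the arm's flange, where the gripper is bolted on; the fingertips stand 173 mm ahead of it and the grasp point (between the pads) lies 155 mm ahead of it; z points along the fingers, y is the line along which they close (so a half turn about z gives the same grasp; the last joint's range is limited). The gripper opens to 85 mm and grips with 20 to 120 N. Pads are 22 mm wide; open, the fingers measure 114 mm over their backs; the gripper's body (76 mm by 85 mm) begins 54 mm behind the grasp point. The pads swing forward as they close: fully open they stand 13 mm farther back than shut.
Start: joints at [-73.304, 7.471, 85.268, -0, 87.261, -4.893], TCP at [220.788, -557.906, 404.692] pointing down, gripper open.
Joint ranges: [-169.43, 169.43], [-51.17, 129.36], [1.28, 143.12], [-76.62, 256.62], [0, 156.53], [-152.29, 152.29]. Speed limits (degrees/s): [136.94, 136.94, 159.86, 180, 180, 180].

### API

Orientations are given as [roll, pitch, yaw] about the fixed x, y, z axes, in that order (R = Rz(yaw) Ry(pitch) Rx(roll)).
In Python, from bench import * gives the robot as it stands.
- The arm moves only by the shell command python3 -m jog 'ROWS' [FORCE]. ROWS is text: rows parted by semicolons, each of 7 numbers parted by spaces: the shift along the tool's x, y, z scaled (see below), then the turn, a rotation vector about the tool's x, y, z scaled (see below), then the closure, from -1 (fully open) to 1 (shut). In form: tx ty tz wx wy wz hand; .... A call has 1 to 5 rows; each row shifts and turns the commanded pose from where the row before left it, along the tool's axes as they then stand; what a row does not reach is not made up. The controller multiplies each number of a shift by 0.1 m and each number of a turn by 60 degrees. A row lasts 1/8 s, in which the tool goes at most 62.5 mm and 10.7 degrees, less where a joint would pass 70% of its speed; a pose out of reach is approached as far as the arm can. A call with a number of a shift or a turn outside -1 to 1 is refused whole. A call with a gripper value outside its range is refused whole. The fingers move at their own pace and stop on an object; FORCE is the grip in N (left out, the last holds). Time passes only in rows, so rows that do not move let the fingers close. It gives the time, the measured TCP pose, the force, the opening and the grip force at its end, in the units of the state.
- sense(): the state, without advancing time (a new reading comes with each control period).
- snapshot(name): name is "side" or "top" or "wrist"; returns a dict with "img" (384x512x3 uint8, red, green, blue), "fx", "fy", "cx", "cy" (pixels), "extrinsics" (4x4, takes a point from camera to world coordinates). Camera axes: x right, y down, z forward; pixel columns grow to the right and rows downward; lengths in mm; the calibration is good to about 2 mm. The wrist camera is an equidistant fisheye: a pixel r from the principal point sees the ray r / f radians off the axis. A picture is of the moment at which its call begins. There is no depth.
- hand_in(): hands the job in; it is judged then, once.
The state is a dict: "time": time; "joint_pos": joint angles; "qd": joint speeds; "joint_efforts": joint torques, N m; "tool_pos": TCP position; "tcp_rot": TCP orientation; "ft_force": force on the tool from outside, world axes, zero at the start; "wrist_torque": the same for the moment, N m; "finger_gap": finger opening in mm; "grip_force": force on a finger pad.
Only numpy, scipy, OpenCV 4.12 (cv2) and the standard library are available. Lean on these libraries where they do the work, as an engineer would, in place of code of your own. Each camera call takes 0.05 s, during which the arm holds its last target. There are 200 camera calls.

### The job

Get the studio scale ready to weigh into the bowl: first press the white-dot end of the orange rocker fully down to give it power, then press the scale's green key fully down for a moment and let it come up, then do the same with its yellow key. Do it all by pressing with the fingertips: pick up nothing, leave the bowl standing on the pan, press neither the grey key nor the other two rockers, and leave everything else where it is. Finish with the keys up and the orange rocker still on.

Things in the scene. Friction and masses are not known exactly. Their poses are not given: they have to be found in the camera images.
- scale: white weighing scale, 210 mm deep by 250 mm wide, fixed; origin on the table under its centre, x away from the key strip, y towards the green key, z up. Key strip along its -x edge: green, grey, yellow keys 75 mm apart; top of the strip at 26 mm
- pan (a point): centre of the scale's steel pan top, 140 x 140 mm, 40 mm above the table
- key_green_top (a point): centre of the top face of the round green key (on) on the front strip of the scale; moves down with it. Key 30 mm across, flat; its top stands 40 mm above the table and 10 mm above its black 46 mm collar; travel 6 mm straight down against a spring (about 1.2 N to start, 4 N fully down), comes back up when let go
- key_yellow_top (a point): centre of the top face of the round yellow key (zero) on the front strip of the scale; moves down with it. Key 30 mm across, flat; its top stands 40 mm above the table and 10 mm above its black 46 mm collar; travel 6 mm straight down against a spring (about 1.2 N to start, 4 N fully down), comes back up when let go
- key_grey_top (a point): centre of the top face of the round grey key (units, not to be pressed) on the front strip of the scale; moves down with it. Key 30 mm across, flat; its top stands 40 mm above the table and 10 mm above its black 46 mm collar; travel 6 mm straight down against a spring (about 1.2 N to start, 4 N fully down), comes back up when let go
- key_green (a joint): travel of the green key in m: 0 up, 0.006 fully down
- key_yellow (a joint): travel of the yellow key in m: 0 up, 0.006 fully down
- key_grey (a joint): travel of the grey key in m: 0 up, 0.006 fully down
- dot_orange (a point): the white dot on the top face of the orange rocker, 25 mm from its pivot, midway across it; moves with the rocker. x points, along the rocker, from the dot towards the other end, z out of the top face. Rocker 70 mm long, 40 mm wide, tilts 0.25 rad either way on a pivot 26 mm above the table; its top face is 6 mm above the pivot. Dot height about 38 mm when the dot end is up, 26 mm when it is fully down
- rocker_orange (a joint): tilt of the orange rocker in rad: -0.25 = off, dot end up; +0.25 = on, dot end fully down. It takes about 2 N at the dot (more nearer the pivot: a wide fingertip ends up pressing with its edge towards the pivot) and stays where it is left
- dot_blue (a point): the white dot on the top face of the blue rocker, 25 mm from its pivot, midway across it; moves with the rocker. x points, along the rocker, from the dot towards the other end, z out of the top face. Rocker 70 mm long, 40 mm wide, tilts 0.25 rad either way on a pivot 26 mm above the table; its top face is 6 mm above the pivot. Dot height about 38 mm when the dot end is up, 26 mm when it is fully down
- rocker_blue (a joint): tilt of the blue rocker in rad: -0.25 = off, dot end up; +0.25 = on, dot end fully down. It takes about 2 N at the dot (more nearer the pivot: a wide fingertip ends up pressing with its edge towards the pivot) and stays where it is left
- dot_black (a point): the white dot on the top face of the black rocker, 25 mm from its pivot, midway across it; moves with the rocker. x points, along the rocker, from the dot towards the other end, z out of the top face. Rocker 70 mm long, 40 mm wide, tilts 0.25 rad either way on a pivot 26 mm above the table; its top face is 6 mm above the pivot. Dot height about 38 mm when the dot end is up, 26 mm when it is fully down
- rocker_black (a joint): tilt of the black rocker in rad: -0.25 = off, dot end up; +0.25 = on, dot end fully down. It takes about 2 N at the dot (more nearer the pivot: a wide fingertip ends up pressing with its edge towards the pivot) and stays where it is left
- switch_orange: white switch block of the orange rocker, 94 x 60 mm, 20 mm high, fixed to the table; origin under its centre, the dot end is towards its -x
- switch_blue: white switch block of the blue rocker, 94 x 60 mm, 20 mm high, fixed to the table; origin under its centre, the dot end is towards its -x
- switch_black: white switch block of the black rocker, 94 x 60 mm, 20 mm high, fixed to the table; origin under its centre, the dot end is towards its -x
- bowl: empty wooden bowl, 120 mm across, 55 mm high, loose on the pan; origin at the centre of its underside
- jar: amber jar with brass cap, 52 mm across, 60 mm high, loose; origin at the centre of its underside
- spool: wooden spool, 44 mm across and high, standing loose; origin at the centre of its underside
- cutter: green cutter with yellow tip lying on the table, 135 x 20 x 12 mm, loose; origin under its handle's middle, x towards the tip
- mug: blue mug, 76 mm across, 85 mm high, loose; origin under its centre

How it is judged:
By the outcome, as a careful person would: the job done as asked, in the order asked, and still so for the second after the job is handed in, with the robot touching nothing.
It also fails if it takes over 48 s, if anything falls off the work surface, if the arm or the gripper's body presses on something with over 40 N, if the wrist force passes 120 N, or if a joint passes its speed limit or range.

## Working session

There is one attempt and no reset: what is moved stays moved. The work goes in short steps, Python scripts to look and compute and a shell command to move; the robot and the scene stay as the last step left them, time stands still between calls to the robot, and variables do not carry over. Pictures are saved under pics/ and viewed, at most 10 in all, crops included, and the job is handed in when it is done.

```bash
mkdir -p pics; python3 - <<'E'
from bench import *
import cv2
for n in ("top","side"):
    s=snapshot(n); cv2.imwrite(f"pics/{n}0.png",s["img"][:,:,::-1])
    print(n,s["fx"],s["fy"],s["cx"],s["cy"],s["extrinsics"])
print(sense())
E
```

```text
top 458.6736498680025 458.6736498680025 248.02995407123888 189.26377240911998 [[ 2.01144976e-02 -9.93583067e-01  1.11301819e-01  3.76887923e+02]
 [-9.99752160e-01 -1.89262324e-02  1.17224352e-02 -9.61574028e+01]
 [-9.54068902e-03 -1.11510025e-01 -9.93717510e-01  1.35880462e+03]
 [ 0.00000000e+00  0.00000000e+00  0.00000000e+00  1.00000000e+00]]
side 470.2743088943007 470.2743088943007 268.16271384318543 196.44342021633898 [[ 8.19723725e-01 -3.78383523e-01  4.29975493e-01 -1.37267455e+02]
 [-5.72758818e-01 -5.40759155e-01  6.16057523e-01 -1.07094968e+03]
 [-5.92831412e-04 -7.51269223e-01 -6.59995608e-01  1.10862222e+03]
 [ 0.00000000e+00  0.00000000e+00  0.00000000e+00  1.00000000e+00]]
{'time': 0.1, 'joint_pos': array([-7.33043304e+01,  7.51081159e+00,  8.53233685e+01, -5.37275986e-04,
        8.72619159e+01, -4.89415226e+00]), 'qd': array([-0.00494433, -0.05079599, -0.08099138, -0.08078452,  0.03940862,
        0.03224649]), 'joint_efforts': array([ 5.54466878e-04, -5.70952141e+01, -5.01943302e+01, -3.87748341e-04,
        8.19184439e-03, -2.24592407e-05]), 'tool_pos': array([ 220.72400874, -557.70145471,  403.74562103]), 'tcp_rot': array([-1.79904209e+02, -7.66378700e-03,  2.15898416e+01]), 'ft_force': array([0.41450445, 0.28805478, 0.0052901 ]), 'wrist_torque': array([ 0.0187135 ,  0.01339246, -0.01745289]), 'grip_force': 0.0, 'finger_gap': 85.578716572174}
```

View pics/top0.png

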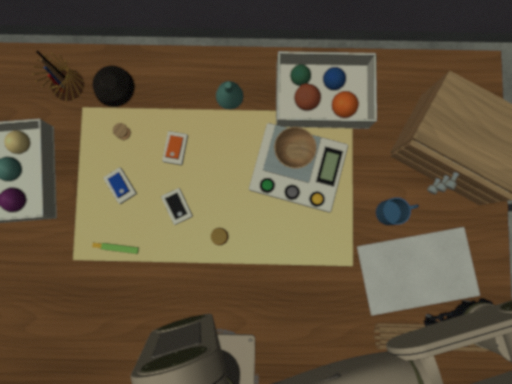

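View pics/side0.png

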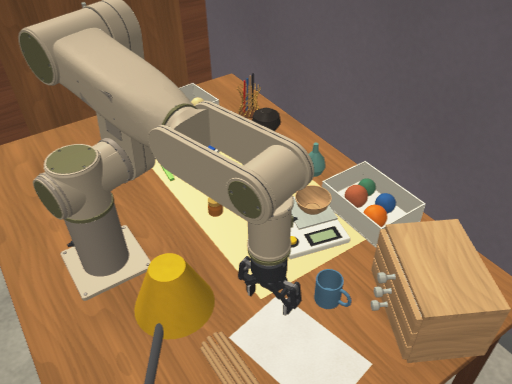

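The top view shows the orange rocker at about (175,148), blue at (120,185) and black at (176,205). The green, grey and yellow keys are at (267,185), (292,191) and (317,199), and the bowl is at (295,147). In the side view the arm hides the rockers. I'll enlarge the top view to find the orange dot and locate the keys.

```bash
cat > h.py <<'E'
import numpy as np, cv2
from bench import *
def px2w(s,u,v,z):
    E=np.array(s["extrinsics"]); d=E[:3,:3]@[(u-s["cx"])/s["fx"],(v-s["cy"])/s["fy"],1]
    return E[:3,3]+d*(z-E[2,3])/d[2]
def blob(img,roi,lo,hi):
    x0,y0,x1,y1=roi; h=cv2.cvtColor(img[y0:y1,x0:x1],cv2.COLOR_RGB2HSV)
    m=cv2.inRange(h,np.array(lo),np.array(hi)); n,l,st,c=cv2.connectedComponentsWithStats(m)
    k=1+np.argmax(st[1:,4]); r=cv2.minAreaRect(np.argwhere(l==k)[:,::-1].astype(np.float32))
    return c[k]+[x0,y0],st[k,4],np.array(cv2.boxPoints(r))+[x0,y0]
E
python3 - <<'E'
from h import *
s=snapshot("top"); im=s["img"]
for n,roi,lo,hi,z in [("green",(255,175,280,195),(50,80,30),(90,255,255),40),("yellow",(305,188,330,210),(15,120,80),(35,255,255),40),("orange",(160,128,190,168),(3,130,80),(16,255,255),32)]:
    c,a,b=blob(im,roi,lo,hi); print(n,c.round(1),a,px2w(s,*c,z).round(1)); 
    if n=="orange": print([px2w(s,*p,32).round(1)[:2] for p in b])
a=cv2.resize(im[125:175,150:200],(400,400),interpolation=cv2.INTER_CUBIC)
b=cv2.resize(im[165:215,260:310],(400,400),interpolation=cv2.INTER_CUBIC)
cv2.imwrite("pics/crop1.png",np.hstack([a,b])[:,:,::-1])
E
```

```text
green [266.9 184.8] 107 [ 538.7 -134.9   40. ]
yellow [317.  198.3] 101 [ 502.3 -279.8   40. ]
orange [173.9 146.2] 245 [648.9 140.4  32. ]
[array([620.5, 164.6]), array([683.5, 151.6]), array([675.3, 116.5]), array([612.4, 129.6])]
```

View pics/crop1.png

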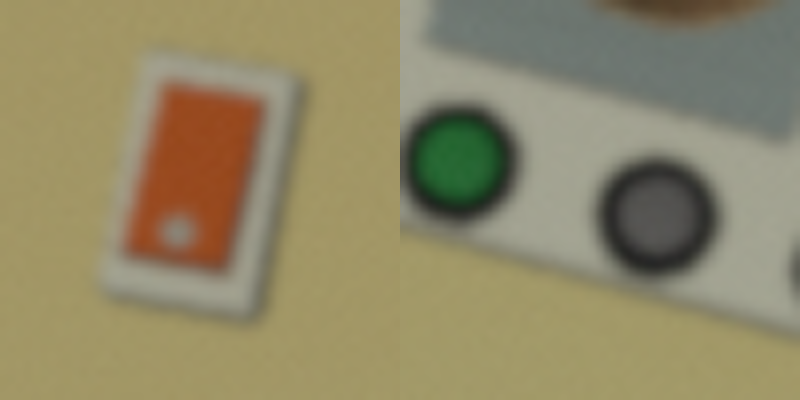

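The white dot is at the near (-x) end of the orange rocker, crop (179,231), which is pixel (171.9,153.4). The two key blobs are clean, and their 149.4 mm spacing matches the expected 150 mm. The rocker yaw is about -12° and the scale yaw about -14°, so one tool yaw suits both.

```bash
cat >> h.py <<'E'
def to(X,Y,Z=None):
    "tool-frame shift in row units to tip/TCP position"
    from scipy.spatial.transform import Rotation as R
    s=sense(); p=np.array(s["tool_pos"]); r=R.from_euler("xyz",s["tcp_rot"],degrees=True)
    d=np.array([X,Y,p[2] if Z is None else Z])-p
    print("t",s["time"],"pos",p.round(1),"rot",np.round(s["tcp_rot"],2),"F",np.round(s["ft_force"],1),"| world",d.round(1),"tool units",(r.inv().apply(d)/100).round(3))
E
python3 - <<'E'
from h import *
s=snapshot("top")
d=px2w(s,171.9,153.4,38); a=np.radians(-11.8); u=np.array([np.cos(a),np.sin(a)])
print("dot",d, "pivot by dot",d[:2]+u*(25*np.cos(.25)-0.0-1.5))
c=[px2w(s,150+x/8-.5,125+y/8-.5,20)[:2] for x,y in [(145,50),(302,72),(256,322),(100,292)]]
print(np.round(c,1),np.mean(c,0))
to(635,145)
E
python3 -m jog '0 0 0 0 0 0 1; 0 0 0 0 0 0 1' 30
```

```text
dot [626.23291155 144.44137547  38.        ] pivot by dot [648.47552977 139.79465043]
[[698.  163.2]
 [690.7 104.2]
 [596.1 118. ]
 [606.2 176.2]] [647.74777887 140.38268541]
t 0.2 pos [ 220.8 -557.8  404. ] rot [-1.7993e+02 -1.0000e-02  2.1590e+01] F [0.5 0.9 0.3] | world [414.2 702.8   0. ] tool units [ 6.438 -5.01   0.007]
time: 0.45
tool_pos: [220.8, -557.9, 404.6]
tcp_rot: [-180.0, 0.0, 21.6]
ft_force: [0.0, 0.9, -0.6]
finger_gap: 51.7
grip_force: 0.0
```

```bash
python3 -m jog '0.42 -0.338 0 0 0 0 1; 0.42 -0.338 0 0 0 0 1; 0.42 -0.338 0 0 0 0 1; 0.42 -0.338 0 0 0 0 1; 0.42 -0.338 0 0 0 0 1' && python3 -m jog '0.42 -0.338 0 0 0 0 1; 0.42 -0.338 0 0 0 0 1; 0.42 -0.338 0 0 0 0 1; 0.42 -0.338 0 0 0 0 1; 0.42 -0.338 0 0 0 0 1' && python3 -m jog '0.42 -0.338 0 0 0 0 1; 0.42 -0.338 0 0 0 0 1; 0.42 -0.338 0 0 0 0 1; 0.42 -0.338 0 0 0 0 1; 0.42 -0.338 0 0 0 0 1' && python3 -m jog '0 0 0 0 0 0.14 1; 0 0 0 0 0 0.14 1; 0 0 0 0 0 0.14 1; 0 0 0 0 0 0.14 1; 0 0 0 0 0 0 1'; python3 -c "
from h import *
to(620.5,145.8,250)"
```

```text
time: 1.08
tool_pos: [354.4, -321.9, 404.9]
tcp_rot: [180.0, -0.0, 21.6]
ft_force: [1.0, -0.0, -0.5]
finger_gap: -0.0
grip_force: 0.0
time: 1.7
tool_pos: [487.6, -87.4, 405.0]
tcp_rot: [180.0, -0.0, 21.6]
ft_force: [0.8, -0.5, -0.2]
finger_gap: -0.3
grip_force: 0.0
time: 2.33
tool_pos: [620.7, 147.0, 404.8]
tcp_rot: [180.0, -0.0, 21.6]
ft_force: [0.6, -0.7, 0.9]
finger_gap: -0.1
grip_force: 0.0
time: 2.95
tool_pos: [620.1, 145.4, 404.7]
tcp_rot: [-180.0, 0.0, -12.0]
ft_force: [0.1, -0.2, 0.2]
finger_gap: 0.2
grip_force: 0.0
t 2.95 pos [620.1 145.4 404.7] rot [-180.      0.    -11.96] F [ 0.1 -0.2  0.2] | world [   0.4    0.4 -154.7] tool units [ 0.003 -0.005  1.547]
```

```bash
python3 -m jog '0 0 0.5 0 0 0 1; 0 0 0.5 0 0 0 1; 0 0 0.5 0 0 0 1; 0 0 0.2 0 0 0 1; 0 0 0 0 0 0 1'; python3 -c "
from h import *
im=np.hstack([snapshot(n)['img'] if n=='wrist' else cv2.resize(snapshot(n)['img'][110:238,120:290],(510,384)) for n in ('wrist','side')])
cv2.imwrite('pics/w1.png',cv2.resize(im,(800,300))[:,:,::-1])"
```

```text
time: 3.58
tool_pos: [619.6, 145.2, 233.6]
tcp_rot: [179.9, 0.2, -11.9]
ft_force: [-0.3, -0.5, 0.0]
finger_gap: -0.0
grip_force: 0.0
```

View pics/w1.png

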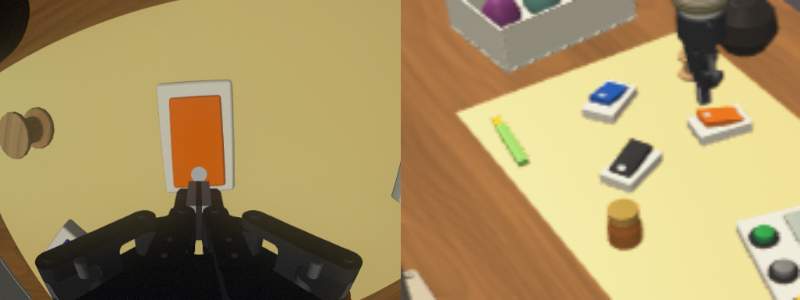

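The wrist view shows the shut fingertips centred across the orange rocker, with the dot just ahead at (255,223) in full-image pixels. I'll check that against the fisheye calibration.

```bash
cat >> h.py <<'E'
def wr2w(s,u,v,z):
    E=np.array(s["extrinsics"]); q=np.array([u-s["cx"],v-s["cy"]])/s["fx"]; t=np.hypot(*q)
    d=E[:3,:3]@np.r_[q/t*np.sin(t),np.cos(t)]; return (E[:3,3]+d*(z-E[2,3])/d[2]).round(1)
E
python3 -c "
from h import *
s=snapshot('wrist'); print(wr2w(s,254.7,222.7,38)); c,a,b=blob(s['img'],(200,110,310,250),(3,130,80),(16,255,255)); print(c,a,wr2w(s,*c,32),[wr2w(s,*p,32)[:2] for p in b]); to(620.5,145.8,200)"
```

```text
[625.3 142.7  38. ]
[253.10215293 180.36718634] 6735 [649.8 138.5  32. ] [array([684.1, 152.3]), array([678.3, 114.9]), array([608.1, 124. ]), array([614.3, 165.2])]
t 3.725 pos [621.4 145.5 237.7] rot [-179.91   -0.24  -11.97] F [-0.2  0.2  0.9] | world [ -0.9   0.3 -37.7] tool units [-0.011 -0.     0.377]
```

```bash
python3 -m jog '0 0 0.1 0 0 0 1; 0 0 0.1 0 0 0 1; 0 0 0 0 0 0 1; 0 0 0.04 0 0 0 1; 0 0 0 0 0 0 1'; python3 -m jog '0 0 0.04 0 0 0 1; 0 0 0 0 0 0 1; 0 0 0 0 0 0 1'; python3 -m jog '0 0 0.02 0 0 0 1; 0 0 0 0 0 0 1; 0 0 0 0 0 0 1'
```

```text
time: 4.35
tool_pos: [620.0, 145.4, 210.5]
tcp_rot: [180.0, 0.0, -12.0]
ft_force: [0.6, -0.7, -0.3]
finger_gap: -0.4
grip_force: 0.0
time: 4.72
tool_pos: [620.1, 145.3, 206.6]
tcp_rot: [180.0, -0.0, -12.0]
ft_force: [0.6, 0.1, 0.1]
finger_gap: -0.2
grip_force: 0.0
time: 5.1
tool_pos: [620.0, 145.3, 204.6]
tcp_rot: [180.0, 0.0, -12.0]
ft_force: [-0.6, 0.8, 1.8]
finger_gap: -0.5
grip_force: 0.4
```

```bash
python3 -m jog '0 0 0.02 0 0 0 1; 0 0 0 0 0 0 1; 0 0 0 0 0 0 1'; python3 -m jog '0 0 0.02 0 0 0 1; 0 0 0 0 0 0 1; 0 0 0 0 0 0 1';  python3 -m jog '0 0 0.015 0 0 0 1; 0 0 0 0 0 0 1; 0 0 0 0 0 0 1'
```

```text
time: 5.48
tool_pos: [620.0, 145.3, 202.5]
tcp_rot: [180.0, 0.0, -12.0]
ft_force: [-0.5, -0.3, 1.1]
finger_gap: 0.1
grip_force: 0.6
time: 5.85
tool_pos: [620.0, 145.3, 200.5]
tcp_rot: [180.0, 0.0, -12.0]
ft_force: [-3.0, -0.5, 2.3]
finger_gap: 0.2
grip_force: 1.0
time: 6.22
tool_pos: [620.1, 145.4, 200.2]
tcp_rot: [180.0, -0.0, -12.0]
ft_force: [-6.9, 0.3, 9.6]
finger_gap: 0.0
grip_force: 5.9
```

```bash
python3 -m jog '0 0 0.01 0 0 0 1; 0 0 0 0 0 0 1; 0 0 0 0 0 0 1'; python3 -m jog '0 0 -0.2 0 0 0 1; 0 0 -0.4 0 0 0 1; 0 0 -0.5 0 0 0 1; 0 0 0 0 0 0 1'; python3 -c "
from h import *
s=snapshot('wrist');cv2.imwrite('pics/w2.png',s['img'][:,:,::-1])
t=snapshot('side')
cv2.imwrite('pics/w2.png',np.hstack([cv2.resize(s['img'][80:300,140:380],(436,400)),cv2.resize(t['img'][140:180,230:266],(360,400),interpolation=2)])[:,:,::-1])
to(538.7,-134.9,250)"
```

```text
time: 6.6
tool_pos: [620.1, 145.4, 200.0]
tcp_rot: [-180.0, -0.0, -12.0]
ft_force: [-10.1, -1.2, 17.3]
finger_gap: -0.2
grip_force: 9.3
time: 7.1
tool_pos: [622.3, 145.6, 315.4]
tcp_rot: [-179.8, -0.6, -12.0]
ft_force: [1.1, 0.1, 0.6]
finger_gap: 0.2
grip_force: 0.0
t 7.2 pos [620.6 145.3 309.8] rot [-1.7995e+02 -1.7000e-01 -1.2020e+01] F [-0.3  1.  -0.2] | world [ -81.9 -280.2  -59.8] tool units [-0.219  2.912  0.594]
```

View pics/w2.png

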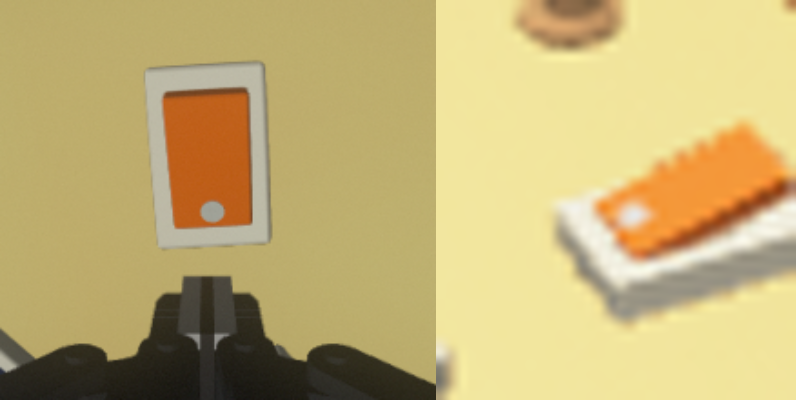

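The dot end is now down and the far end raised, so the orange rocker is on. Next, the green key.

```bash
python3 -m jog '-0.044 0.582 0 0 0 0 1; -0.044 0.582 0 0 0 0 1; -0.044 0.582 0 0 0 0 1; -0.044 0.582 0 0 0 0 1; -0.043 0.584 0 0 0 0 1' ; python3 -m jog '0 0 0 0 0 0.034 1; 0 0 0.3 0 0 0 1; 0 0 0.3 0 0 0 1; 0 0 0 0 0 0 1;  0 0 0 0 0 0 1'; python3 -c "
from h import *
s=snapshot('wrist');cv2.imwrite('pics/w3.png',s['img'][:,:,::-1])
to(538.7,-134.9,209)"
```

```text
time: 7.82
tool_pos: [536.7, -136.4, 306.6]
tcp_rot: [-180.0, 0.1, -12.0]
ft_force: [0.7, -1.1, -0.9]
finger_gap: 0.5
grip_force: 0.0
time: 8.45
tool_pos: [538.3, -134.4, 248.6]
tcp_rot: [-180.0, 0.0, -14.0]
ft_force: [0.3, 0.2, -0.4]
finger_gap: 0.1
grip_force: 0.0
t 8.5 pos [ 538.7 -134.7  249.3] rot [ 1.800e+02 -8.000e-02 -1.403e+01] F [ 0.4 -1.  -0.6] | world [  0.   -0.2 -40.3] tool units [0.    0.002 0.403]
```

View pics/w3.png

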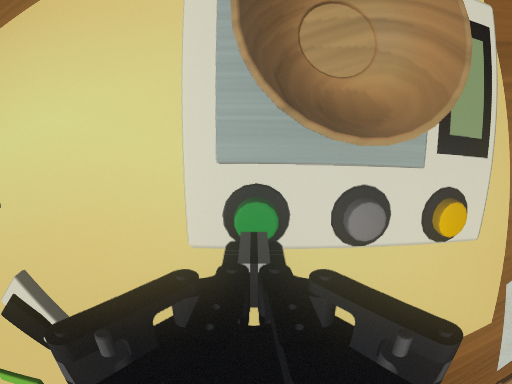

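The wrist view shows the green key at about (257,218), directly ahead of the shut fingertips and centred on them. The bowl is well clear.

```bash
python3 -m jog '0 0 0.2 0 0 0 1; 0 0 0.12 0 0 0 1; 0 0 0.04 0 0 0 1; 0 0 0 0 0 0 1; 0 0 0 0 0 0 1' ; python3 -m jog '0 0 0.03 0 0 0 1; 0 0 0 0 0 0 1; 0 0 0 0 0 0 1';  python3 -m jog '0 0 0.03 0 0 0 1; 0 0 0 0 0 0 1; 0 0 0 0 0 0 1'
```

```text
time: 9.12
tool_pos: [538.2, -135.0, 212.6]
tcp_rot: [180.0, -0.0, -14.1]
ft_force: [-0.8, 0.0, 1.1]
finger_gap: -0.1
grip_force: 0.7
time: 9.5
tool_pos: [538.4, -135.1, 209.7]
tcp_rot: [180.0, -0.1, -14.1]
ft_force: [0.8, -0.3, 2.3]
finger_gap: -0.1
grip_force: 1.4
time: 9.88
tool_pos: [538.5, -135.1, 207.4]
tcp_rot: [180.0, -0.1, -14.0]
ft_force: [-2.3, 1.1, 11.2]
finger_gap: -0.0
grip_force: 5.7
```

Fz is 11 N, so the key is on its stop. I'll push slightly further to be sure, then lift and go to the yellow key, clearing the grey one at height.

```bash
python3 -m jog '0 0 0.01 0 0 0 1; 0 0 0 0 0 0 1; 0 0 0 0 0 0 1'; python3 -m jog '0 0 -0.2 0 0 0 1; 0 0 -0.4 0 0 0 1; 0 0 -0.4 0 0 0 1; 0 0 0 0 0 0 1; 0 0 0 0 0 0 1'; python3 -c "
from h import *
s=snapshot('wrist'); im=s['img']
h=blob(im,(380,120,500,300),(18,180,80),(32,255,255)); print(h[0],h[1],wr2w(s,*h[0],40))
h=blob(im,(200,130,310,300),(50,80,30),(90,255,255)); print(h[0],h[1],wr2w(s,*h[0],40))
to(502.3,-279.8,250)"
```

```text
time: 10.25
tool_pos: [538.5, -135.1, 207.2]
tcp_rot: [180.0, -0.1, -14.0]
ft_force: [-6.0, 2.4, 19.1]
finger_gap: 0.2
grip_force: 9.6
time: 10.88
tool_pos: [537.7, -134.8, 304.7]
tcp_rot: [-180.0, 0.0, -14.0]
ft_force: [-0.0, 1.4, -0.2]
finger_gap: 0.1
grip_force: 0.0
[416.23230769 198.11384615] 650 [ 501.9 -280.    40. ]
[254.63227783 196.64147089] 979 [ 539.1 -137.5   40. ]
t 10.925 pos [ 537.5 -134.8  303.9] rot [-1.7999e+02  1.2000e-01 -1.4050e+01] F [-0.5  0.3 -0.8] | world [ -35.2 -145.   -53.9] tool units [0.012 1.493 0.539]
```

```bash
python3 -m jog '0.006 0.5 0 0 0 0 1; 0.004 0.5 0 0 0 0 1; 0 0.49 0 0 0 0 1; 0 0 0 0 0 0 1; 0 0 0 0 0 0 1' ; python3 -m jog '0 0 0.3 0 0 0 1; 0 0 0.25 0 0 0 1; 0 0 0 0 0 0 1;  0 0 0 0 0 0 1'; python3 -c "
from h import *
s=snapshot('wrist');cv2.imwrite('pics/w4.png',s['img'][:,:,::-1])
to(502.1,-279.9,213)"
```

```text
time: 11.55
tool_pos: [502.4, -279.3, 303.6]
tcp_rot: [-179.9, 0.1, -14.1]
ft_force: [0.7, 0.7, -0.6]
finger_gap: -0.4
grip_force: 0.0
time: 12.05
tool_pos: [503.4, -279.0, 250.9]
tcp_rot: [180.0, -0.0, -14.0]
ft_force: [-0.5, -0.2, 0.0]
finger_gap: -0.2
grip_force: 0.0
t 12.1 pos [ 503.5 -279.4  251.5] rot [ 1.7997e+02 -9.0000e-02 -1.4000e+01] F [ 0.3 -1.1 -0.8] | world [ -1.4  -0.5 -38.5] tool units [-0.013  0.008  0.385]
```

View pics/w4.png

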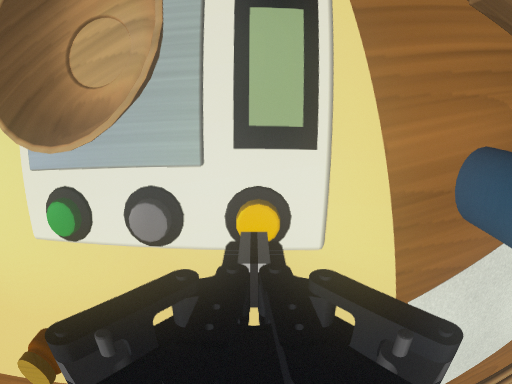

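The yellow key is at about (258,220), straight ahead of the fingertips. The green key at (62,219) is back up. I'll press yellow now.

```bash
python3 -m jog '-0.012 0.006 0.2 0 0 0 1; 0 0 0.12 0 0 0 1; 0 0 0.05 0 0 0 1; 0 0 0 0 0 0 1; 0 0 0 0 0 0 1' ; python3 -m jog '0 0 0.03 0 0 0 1; 0 0 0 0 0 0 1; 0 0 0 0 0 0 1';  python3 -m jog '0 0 0.03 0 0 0 1; 0 0 0 0 0 0 1; 0 0 0 0 0 0 1'
```

```text
time: 12.72
tool_pos: [501.7, -280.2, 213.6]
tcp_rot: [180.0, -0.0, -14.1]
ft_force: [0.5, 0.3, -0.4]
finger_gap: 0.1
grip_force: 0.0
time: 13.1
tool_pos: [501.9, -280.2, 210.7]
tcp_rot: [180.0, -0.1, -14.0]
ft_force: [0.6, -1.3, 3.6]
finger_gap: 0.4
grip_force: 1.1
time: 13.48
tool_pos: [501.8, -280.3, 207.6]
tcp_rot: [180.0, -0.1, -14.1]
ft_force: [2.3, -1.2, 4.1]
finger_gap: -0.1
grip_force: 1.9
```

```bash
python3 -m jog '0 0 0.015 0 0 0 1; 0 0 0 0 0 0 1; 0 0 0 0 0 0 1'; python3 -m jog '0 0 0.01 0 0 0 1; 0 0 0 0 0 0 1; 0 0 0 0 0 0 1'; python3 -m jog '0 0 -0.2 0 0 0 1; 0 0 -0.5 0 0 0 1; 0 0 -0.6 0 0 0 1; 0 0 0 0 0 0 1; 0 0 0 0 0 0 1'; python3 -c "
from h import *
t=snapshot('top')['img']; s=snapshot('side')['img']
cv2.imwrite('pics/end.png',np.hstack([cv2.resize(t[100:260,80:360],(448,256)),cv2.resize(s[130:258,140:315],(350,256))])[:,:,::-1])"
```

```text
time: 13.85
tool_pos: [501.9, -280.3, 207.3]
tcp_rot: [180.0, -0.1, -14.0]
ft_force: [-2.9, 2.0, 14.2]
finger_gap: -0.0
grip_force: 7.3
time: 14.22
tool_pos: [502.0, -280.3, 207.1]
tcp_rot: [180.0, -0.1, -14.0]
ft_force: [-6.7, 3.6, 22.2]
finger_gap: 0.2
grip_force: 11.1
time: 14.85
tool_pos: [501.2, -279.8, 334.4]
tcp_rot: [-180.0, 0.0, -14.0]
ft_force: [-0.4, 1.0, -1.4]
finger_gap: 0.4
grip_force: 0.0
```

View pics/end.png

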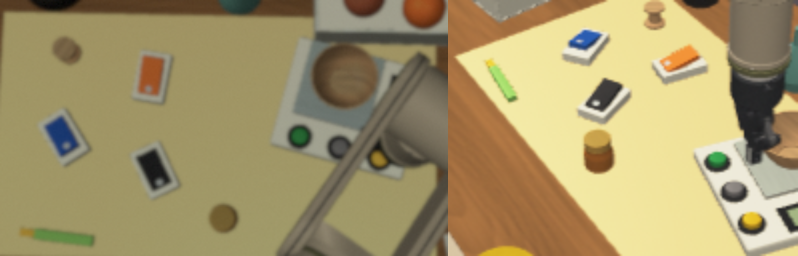

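The orange rocker is still on (dot end down, at (680,60) in the side crop). All three keys are up, the bowl is on the pan, and nothing else has moved.

```bash
python3 -c "
from bench import *
print(hand_in())"
```

```text
the job is handed in; nothing more can be done
None
```

I pressed the orange rocker on, then the green key, then the yellow key, each down to its stop; the last pictures showed the rocker on, the keys up and the bowl on the pan, and I handed in after about 15 s of robot time (no verdict was returned).

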